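Pack up the chisel case

TASK

Close up the plywood chisel case: with the fingertips, first push the upright flap that holds the chisels down flat inside the case, then push the cover over until it is fully shut. Only push, never lift or carry anything, do not slam the cover, and leave the case and everything in and around it where it stands.

Things in the scene. Friction and masses are not known exactly. Their poses are not given: they have to be found in the camera images.
- case: Plywood chisel case, 180 (its x, front to back) x 240 (its y, width) x 85 tall, walls and floor 9 thick, open on top, about 3.5 kg, standing loose on the bench. Origin: centre of its underside. x axis points from its front wall (robot side) to its back wall, z up. Its yaw varies.
- cover (a joint): Angle of the plywood cover, rad: 0 = shut flat on the rim, grows as it opens; starts open at 1.57 (upright) to 1.78, stop at 1.9. It is hinged along the case's back rim and swings towards the case's front (-x) and down to shut. Stiff hinge (friction about 0.6 N m): it stays where it is left and has to be pushed all the way.
- cover_hinge (a point): Point on the cover's hinge axis (along the case's y) at mid width: case (90, 0, 85). The cover is a panel 180 long from this axis x 240 wide x 12 thick; the axis lies in its inner face. Shut, its underside is at 85 and its top at 97 above the bench.
- cover_edge (a point): Middle of the cover's free edge, on its outer face (the face that looks backwards when the cover is open and up when it is shut); 180 from the hinge axis, 12 out from the inner face, in which the hinge axis lies.
- holder (a joint): Angle of the holder flap, rad: 0 = folded down flat inside the case, 1.57 = upright; starts at 1.3 to 1.6, stop at 1.62. It is hinged inside the case's front wall and folds away from the robot, its top edge going towards the back wall and down. Stiff hinge (friction about 0.35 N m): it stays where it is left and has to be pushed all the way.
- flap_hinge (a point): Point on the flap's hinge axis (along the case's y) at mid width and mid thickness: case (-77, 0, 48). The flap is a dark wooden panel 114 long from this axis x 206 wide x 6 thick. Folded, its upper face is at 51 above the bench.
- flap_edge (a point): Middle of the flap's free edge, 114 from the hinge axis, on the face towards the robot, which ends up on top. Two chisels are clipped across this face, 43 to 86 from the hinge and up to 25 out of mid thickness; the strip from 88 to 114 is free for pushing.
- stone: Bystander, leave alone: grey sharpening stone, 22 x 150 x 20, lying on the floor of the case along its back wall. Origin at the centre of its underside.
- glue: Bystander, leave alone: white glue bottle, 60 diameter, 160 tall, standing beside the case. Origin at the centre of its underside.
- mug: Bystander, leave alone: white mug, 76 diameter, 90 tall, with a handle, standing beside the case. Origin at the centre of its underside.
- offcut: Bystander, leave alone: standing wooden offcut, 60 x 60 x 80 tall, beside the case. Origin at the centre of its underside.
- screwdriver: Bystander, leave alone: screwdriver lying on the bench in front of the case (robot side). Origin at the underside, in its length.
- hammer: Bystander, leave alone: hammer lying on the bench to the robot's right. Origin at the underside, in its length.
- plane: Bystander, leave alone: small hand plane, 160 x 50 x 78 tall, on the bench to the robot's left. Origin at the centre of its underside.

How it is judged:
By the outcome, as a careful person would: the job done as asked, in the order asked, and still so for the second after the job is handed in, with the robot touching nothing.
It also fails if it takes over 58 s, if anything falls off the work surface, if the arm or the gripper's body presses on something with over 40 N, if the wrist force passes 120 N, or if a joint passes its speed limit or range.

ROBOT

A 6-joint arm with a two-finger parallel gripper is mounted at the origin on the work surface. World frame = base frame: x ahead of the robot, y to its left, z up, the work surface at z = 0. Lengths are in m, angles in rad, forces in N, time in s.
With the tool pointing down it reaches from about 0.3 to 0.75 m from the base axis. Payload 8.5 kg.
Tool frame: the origin (TCP) lies at the very end of the fingers, on their centre line; the grasp point (between the pads) lies 19 mm behind it (robot.hold_point_z is the distance from the TCP to the grasp point, in m); z points along the fingers, y is the direction in which the jaws open and shut (so a half turn about z gives the same grasp; the last joint's range is limited). The gripper opens to 88 mm and grips with 3 to 60 N. Pads are 18 mm wide; open, the fingers measure 123 mm over their backs; the gripper's body (75 mm by 187 mm) begins 45 mm behind the grasp point.
Start: joints at [1.052, 0.381, 1.297, -0, 1.464, -0.215], TCP at [0.165, 0.525, 0.199] pointing down, gripper open.
Joint ranges: [-3.11, 3.11], [-0.89, 2.33], [0.22, 2.48], [-1.42, 4.56], [0.17, 2.85], [-2.88, 2.88]. Speed limits (rad/s): [2.39, 2.39, 3.14, 3.14, 3.14, 3.14].

INTERFACE

Orientations are given as a unit quaternion [w, x, y, z].
In Python, from station import robot gives the robot as it stands.
- The arm moves only by the tool play_rows, never from a script. Its argument "commands" is a list of rows, each a list of 5 numbers: the finger opening in mm, from 0 to 88.1, then the shift along the tool's x, y, z in mm, then the turn about the tool's z in degrees. A call has 1 to 12 rows; each row shifts and turns the commanded pose from where the row before left it, along the tool's axes as they then stand; what a row does not reach is not made up. A row lasts 1/10 s, in which the tool goes at most 50 mm and 8.59 degrees, less where a joint would pass 70% of its speed; a pose out of reach is approached as far as the arm can. A call with a gripper value outside its range is refused whole. The fingers move at their own pace and stop on an object; the grip force is fixed at half the most. Time passes only in rows, so rows that do not move let the fingers close. It gives the time, the measured TCP pose, the force and the opening at its end, in the units of the state.
- robot.get_obs(): the state, without advancing time (a new reading comes with each control period).
- robot.read_camera(name): name is "scene" or "top"; returns a dict with "img" (420x560x3 uint8, red, green, blue), "fx", "fy", "cx", "cy" (pixels), "R" (3x3) and "t" (3): a world point X has camera coordinates R X + t. Camera axes: x right, y down, z forward; pixel columns grow to the right and rows downward; lengths in m; the calibration is good to about 2 mm. A picture is of the moment at which its call begins. There is no depth.
- robot.close_job(): hands the job in, once; it reports no verdict.
Trained networks look in the newest picture that a camera, given by its name, has taken for a name from the list of things; names that differ only in an ending like _2 or _b are one class to them, and where a whole thing is asked for, a point or a joint stands for the part that bears it (a point fixed in the world has none). Each returns a list of dicts, best first, with "conf" (0 to 1); they miss things now and then, are a little off and sometimes report something else, mostly with a low value. They report only what shows in the picture. A call takes as long as a camera call.
- robot.silhouettes(camera, thing): "pixels" (420x560 bool, what is visible of it) and "extent" ([left, top, right, bottom] in pixels, round what is visible of it).
The state is a dict: "time_s": time; "joints": joint angles; "joint_velocities": joint speeds; "joint_efforts": joint torques, N m; "tool_pos": TCP position; "tcp_rot": TCP orientation; "force": force on the tool from outside, world axes, zero at the start; "moment": the same for the moment, N m; "width": finger opening in m.
Only numpy, scipy, OpenCV 4.12 (cv2) and the standard library are available. Lean on these libraries where they do the work, as an engineer would, in place of code of your own. Each camera call takes 0.05 s, during which the arm holds its last target. There are 200 camera calls.

## Working session

There is one attempt and no reset: what is moved stays moved. The work goes in short steps, Python scripts to look and compute and a tool call to move; the robot and the scene stay as the last step left them, time stands still between calls to the robot, and variables do not carry over. Pictures are saved under pics/ and viewed, about 8 in all and at most 12, crops included, and the job is handed in when it is done.

Besides the shell and the picture viewer there is one more tool, called after "Emit:" as name(argument=value, ...), one argument or row to a line, values as JSON. play_rows: Moves the arm, as the interface text tells. Its arguments: {"type":"object","properties":{"commands":{"type":"array"}},"required":["commands"]}

```bash
mkdir -p pics; ls; python3 - <<'E'
from station import robot
import cv2,numpy as np
o=robot.get_obs();print({k:np.round(v,3) for k,v in o.items()})
for c in("scene","top"):
    r=robot.read_camera(c);cv2.imwrite(f"pics/{c}0.png",r["img"][:,:,::-1]);print(c,r["fx"],r["fy"],r["cx"],r["cy"],np.round(r["R"],4).tolist(),np.round(r["t"],4).tolist())
    for n in("case","cover","holder","stone","glue","mug","offcut","screwdriver","hammer","plane"):
        s=robot.silhouettes(c,n);print(n,[(round(x["conf"],2),[int(v) for v in x["extent"]],int(x["pixels"].sum())) for x in s[:2]])
E
```

```text
pics
{'time_s': np.float64(0.0), 'joints': array([ 1.052,  0.381,  1.298, -0.   ,  1.464, -0.215]), 'joint_velocities': array([-0.001, -0.001,  0.001,  0.   , -0.002, -0.001]), 'joint_efforts': array([ 1.0000e-03, -4.3794e+01, -2.2455e+01,  7.1000e-02,  3.5000e-02,
       -0.0000e+00]), 'tool_pos': array([0.164, 0.525, 0.198]), 'tcp_rot': array([-0.   ,  0.151,  0.988, -0.001]), 'force': array([-0.479, -0.042, -1.001]), 'moment': array([-0.025, -0.001, -0.025]), 'width': np.float64(0.088)}
scene 413.7109531087071 413.7109531087071 279.3623623302636 208.14774045699718 [[0.5777, 0.8162, -0.0078], [0.6951, -0.4969, -0.5195], [-0.4279, 0.2947, -0.8544]] [-0.2868, -0.2864, 1.6242]
case [(0.91, [245, 167, 339, 264], 5126)]
cover [(0.82, [294, 167, 342, 257], 1393)]
holder [(0.7, [249, 170, 294, 226], 714)]
stone []
glue [(0.85, [297, 155, 318, 188], 497)]
mug [(0.97, [234, 242, 268, 277], 737)]
offcut [(0.59, [337, 181, 350, 209], 259)]
screwdriver [(0.82, [232, 185, 267, 227], 224)]
hammer [(0.61, [96, 267, 147, 341], 989)]
plane [(0.77, [365, 113, 407, 145], 666)]
top 521.3184828211403 521.3184828211403 278.8929439608776 202.54159425355675 [[0.0068, -0.9999, 0.0124], [-0.9976, -0.0076, -0.0691], [0.0692, -0.0119, -0.9975]] [-0.0232, 0.5139, 1.6043]
case [(0.81, [208, 145, 305, 243], 5728)]
cover [(0.85, [209, 144, 290, 183], 1169), (0.49, [434, 190, 461, 276], 835)]
holder [(0.6, [239, 209, 306, 239], 780)]
stone [(0.65, [224, 174, 272, 201], 400), (0.65, [210, 144, 306, 244], 5819)]
glue [(0.59, [201, 228, 222, 248], 414)]
mug [(0.6, [308, 177, 344, 202], 624)]
offcut [(0.95, [180, 189, 208, 214], 494), (0.71, [207, 146, 308, 245], 5806)]
screwdriver [(0.83, [251, 230, 309, 262], 291)]
hammer [(0.7, [431, 192, 463, 275], 868)]
plane [(0.71, [72, 208, 104, 264], 1041)]
```

```bash
python3 - <<'E'
import cv2,numpy as np
a=cv2.imread("pics/top0.png")[125:275,160:360];b=cv2.imread("pics/scene0.png")[140:290,210:410]
cv2.imwrite("pics/c0.png",np.vstack([cv2.resize(x,(400*2,300*2)if 0 else (400,300),interpolation=cv2.INTER_CUBIC) for x in(a,b)]))
cv2.imwrite("pics/c1.png",np.hstack([cv2.resize(x,(400,300),interpolation=cv2.INTER_CUBIC) for x in(a,b)]))
E
```

```text
(no output)
```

View pics/top0.png

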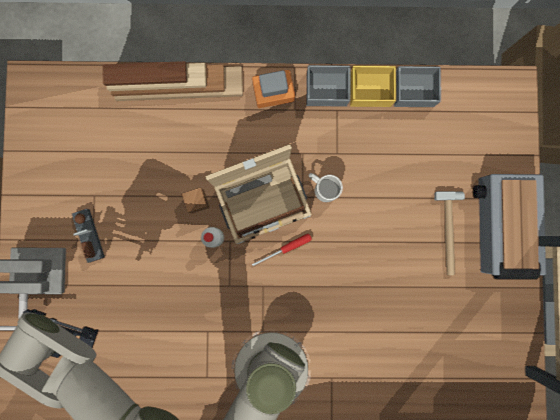

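View pics/c1.png

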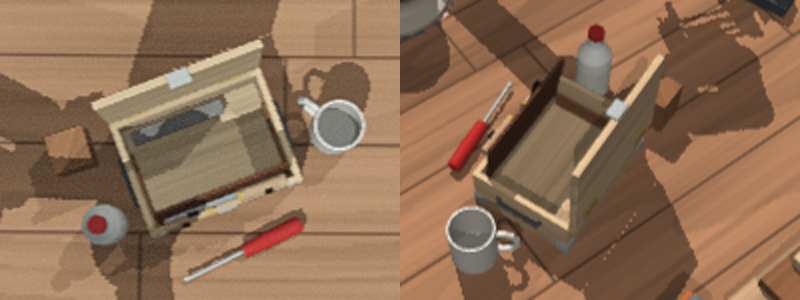

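The top view shows the case yawed about +20° with its cover upright (top edge around px 209-290, 144-183) and the flap upright at the front. The glue is at (212,238), the mug at (326,188) and the screwdriver in front. Next I'll fit the pose.

```bash
cat > h.py <<'E'
from station import robot
import cv2,numpy as np
from scipy.optimize import minimize
def proj(c,P):
    p=P@c["R"].T+c["t"];return np.c_[c["fx"]*p[:,0]/p[:,2]+c["cx"],c["fy"]*p[:,1]/p[:,2]+c["cy"]]
def box(x,y,z): return np.array([[a,b,d] for a in x for b in y for d in z])/1e3
def parts(cov,fl):
    o=[box((-90,90),(-120,120),(0,85))]
    q=box((0,180),(-120,120),(0,12));s,k=np.sin(cov),np.cos(cov)
    o.append(np.c_[.09-q[:,0]*k+q[:,2]*s,q[:,1],.085+q[:,0]*s+q[:,2]*k])
    q=box((0,114),(-103,103),(-3,3));s,k=np.sin(fl),np.cos(fl)
    o.append(np.c_[-.077+q[:,0]*k-q[:,2]*s,q[:,1],.048+q[:,0]*s+q[:,2]*k])
    return o
def world(P,p):
    c,s=np.cos(p[2]),np.sin(p[2]);return np.c_[p[0]+c*P[:,0]-s*P[:,1],p[1]+s*P[:,0]+c*P[:,1],P[:,2]]
def hull(c,P):
    return cv2.convexHull(proj(c,P).astype(np.float32))
def mask(c,Ps):
    S=4;m=np.zeros((420*S,560*S),np.uint8)
    for P in Ps: cv2.fillConvexPoly(m,np.round(hull(c,P)*S*16+S*8-8).astype(np.int32),255,shift=4)
    return cv2.resize(m,(560,420),interpolation=cv2.INTER_AREA)/255.
def look():
    cams={};T={}
    for n in("scene","top"):
        cams[n]=robot.read_camera(n);m=np.zeros((420,560),bool);T[n]={}
        for k in("case","cover","holder"):
            s=robot.silhouettes(n,k)
            if s: T[n][k]=s[0]["pixels"]; m|=s[0]["pixels"]
        T[n]["all"]=m
    return cams,T
def fit(cams,T,p0,free,wt=dict(all=1,cover=.5)):
    def cost(v):
        p=np.array(p0,float);p[free]=v;Ps=[world(q,p) for q in parts(p[3],p[4])];e=0
        for n in cams:
            e+=np.abs(mask(cams[n],Ps)-T[n]["all"]).sum()
            if "cover" in T[n] and wt.get("cover"): e+=.5*np.abs(mask(cams[n],[Ps[1]])-T[n]["cover"]).sum()
        return e
    st=np.array([.015,.015,.08,.1,.1])[free];x0=np.array(p0,float)[free]
    sim=np.vstack([x0]+[x0+np.eye(len(x0))[i]*st[i] for i in range(len(x0))])
    r=minimize(cost,x0,method="Nelder-Mead",options=dict(initial_simplex=sim,xatol=1e-4,fatol=.5,maxiter=400))
    p=np.array(p0,float);p[free]=r.x;return p,r.fun
def overlay(cams,p,name):
    o=[]
    for n,(r0,c0) in dict(scene=(140,210),top=(125,160)).items():
        im=cv2.resize(cams[n]["img"][r0:r0+150,c0:c0+200,::-1],(800//2*2,600),interpolation=cv2.INTER_CUBIC)
        for P,col in zip(parts(p[3],p[4]),((0,255,0),(0,0,255),(255,0,0))):
            q=((proj(cams[n],world(P,p))+.5-[c0,r0])*4).round().astype(int)
            for i in range(8):
                for b in(1,2,4):
                    if not i&b: cv2.line(im,tuple(map(int,q[i])),tuple(map(int,q[i|b])),col,1)
        o.append(im[:,:])
    cv2.imwrite(name,cv2.resize(np.hstack(o),(800,300),interpolation=cv2.INTER_AREA));cv2.imwrite(name[:-4]+"_s.png",o[0]);cv2.imwrite(name[:-4]+"_t.png",o[1])
E
python3 - <<'E'
from h import *
cams,T=look()
p0=[.53,.05,.33,1.65,1.45]
p,f=fit(cams,T,p0,[0,1,2,3]);print(p,f)
p,f=fit(cams,T,p,[0,1,2,3,4]);print(p,f)
overlay(cams,p,"pics/o1.png");np.save("p.npy",p)
E
```

```text
[0.51463271 0.03016028 0.37488306 1.57976721 1.45      ] 961.1058823529411
[0.51508199 0.02967407 0.3729667  1.57845195 1.47542854] 943.9313725490196
```

View pics/o1_s.png

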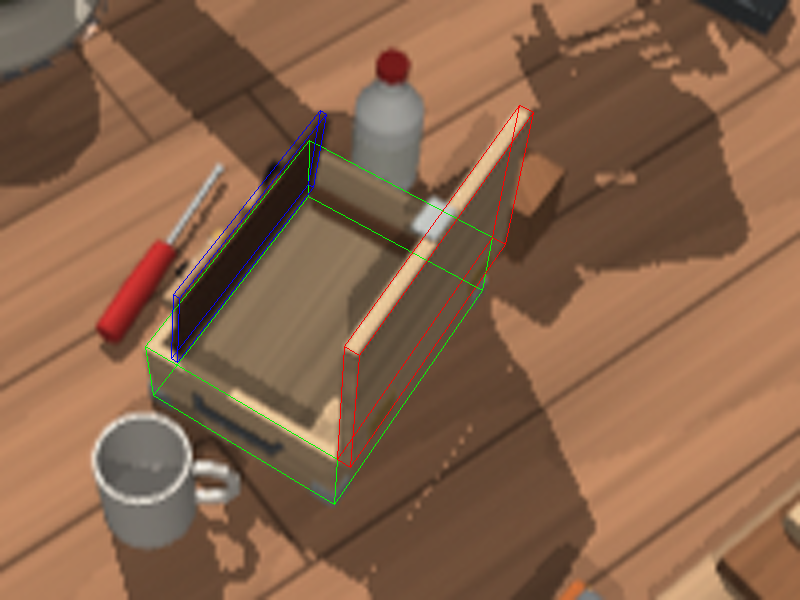

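View pics/o1_t.png

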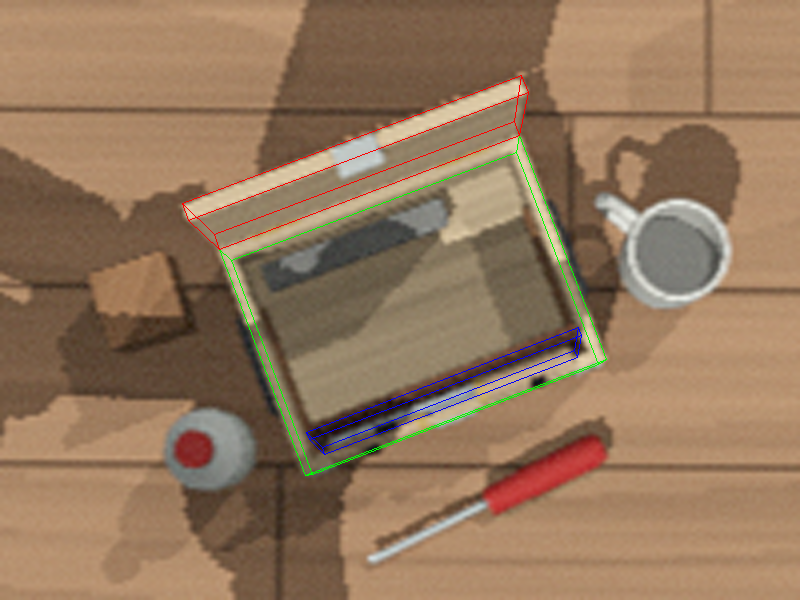

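Emit:
play_rows(
  commands=[
    [0, 0, 0, -7, 0],
    [0, 0, 0, -7, 0],
    [0, 0, 0, -7, 0],
    [0, 0, 0, -7, 0],
    [0, 0, 0, -7, 0],
    [0, 0, 0, -7, 0],
    [0, 0, 0, 0, -6.5],
    [0, 0, 0, 0, -6.5],
    [0, 0, 0, 0, -6.5],
    [0, 0, 0, 0, -6.5],
    [0, 0, 0, 0, -6.5],
    [0, 0, 0, 0, -6.4],
  ],
)

```text
time_s: 2.7
tool_pos: [0.1645, 0.5248, 0.2412]
tcp_rot: [0.0, -0.189, 0.982, 0.0]
force: [-0.6, -0.4, -0.8]
width: 0.0003
```

```bash
cat >> h.py <<'E'
def tcp():
    o=robot.get_obs();p=np.load("p.npy");d=o["tool_pos"][:2]-p[:2];c,s=np.cos(p[2]),np.sin(p[2])
    w,x,y,z=o["tcp_rot"];yaw=np.degrees(np.arctan2(2*(x*y+w*z),1-2*(y*y+z*z))-p[2])%360
    f=o["force"];F=[c*f[0]+s*f[1],-s*f[0]+c*f[1],f[2]]
    print("t",round(float(o["time_s"]),2),"case xyz mm",np.round([1e3*(c*d[0]+s*d[1]),1e3*(-s*d[0]+c*d[1]),1e3*o["tool_pos"][2]],1),"toolx yaw rel",round(float(yaw),1),"F case",np.round(F,1),"w",round(float(o["width"]),3),"j",np.round(o["joints"],2))
E
python3 -c "
from h import *
tcp()"
```

```text
t 2.7 case xyz mm [-146.1  588.8  241.2] toolx yaw rel 180.4 F case [-0.7 -0.1 -0.8] w 0.0 j [ 1.05  0.35  1.22  0.    1.57 -0.9 ]
```

Emit:
play_rows(
  commands=[
    [0, -3.4, -49, 0, 0],
    [0, -3.4, -49, 0, 0],
    [0, -3.4, -49, 0, 0],
    [0, -3.4, -49, 0, 0],
    [0, -3.4, -49, 0, 0],
    [0, -3.4, -49, 0, 0],
    [0, -3.4, -49, 0, 0],
    [0, -3.4, -49, 0, 0],
    [0, -3.4, -49, 0, 0],
    [0, -3.4, -49, 0, 0],
    [0, -3.4, -49, 0, 0],
    [0, -3.4, -49, 0, 0],
  ],
)

```text
time_s: 3.9
tool_pos: [0.4184, -0.0095, 0.2414]
tcp_rot: [0.0, -0.186, 0.983, -0.0]
force: [0.2, 1.2, -0.1]
width: 0.0005
```

```bash
python3 -c "
from h import *
tcp()"
```

```text
t 3.9 case xyz mm [-104.3   -1.3  241.4] toolx yaw rel 180.1 F case [ 0.6  1.1 -0.1] w 0.001 j [-0.31  0.11  1.54  0.    1.49 -2.25]
```

Emit:
play_rows(
  commands=[
    [0, 0, 0, 20, 0],
    [0, 0, 0, 20, 0],
    [0, 0, 0, 20, 0],
    [0, 0, 0, 20, 0],
    [0, 0, 0, 8, 0],
    [0, 0, 0, 0, 0],
  ],
)

```text
time_s: 4.5
tool_pos: [0.4177, -0.0073, 0.1526]
tcp_rot: [-0.001, -0.186, 0.982, 0.0]
force: [-0.9, -0.3, 0.2]
width: 0.0001
```

```bash
python3 -c "
from h import *
tcp()
th=np.linspace(1.6,0,31);r=104+3*(1.6-th)/1.6
x=-77+r*np.cos(th)-3*np.sin(th)-9;z=48+r*np.sin(th)+3*np.cos(th)
print(x[0],z[0],x[-1],z[-1]);print(np.round(np.c_[-np.diff(x),-np.diff(z)],1).tolist())"
```

```text
t 4.5 case xyz mm [-104.2    1.1  152.6] toolx yaw rel 180.1 F case [-1.   0.   0.2] w 0.0 j [-0.3   0.2   1.71  0.    1.23 -2.25]
-92.03547112845855 151.86805614941267 21.0 51.0
[[-5.5, -0.3], [-5.6, 0.0], [-5.6, 0.3], [-5.5, 0.6], [-5.5, 0.9], [-5.4, 1.2], [-5.4, 1.5], [-5.3, 1.8], [-5.2, 2.1], [-5.1, 2.3], [-5.0, 2.6], [-4.8, 2.9], [-4.7, 3.1], [-4.5, 3.4], [-4.3, 3.6], [-4.1, 3.8], [-3.9, 4.1], [-3.7, 4.3], [-3.5, 4.5], [-3.2, 4.6], [-3.0, 4.8], [-2.7, 5.0], [-2.4, 5.1], [-2.2, 5.2], [-1.9, 5.4], [-1.6, 5.5], [-1.3, 5.5], [-1.0, 5.6], [-0.7, 5.7], [-0.4, 5.7]]
```

First 12 mm to the start of the arc, then ten steps of it.

Emit:
play_rows(
  commands=[
    [0, -6, 0, 0.5, 0],
    [0, -6, 0, 0.2, 0],
    [0, -5.5, 0, -0.3, 0],
    [0, -5.6, 0, 0, 0],
    [0, -5.6, 0, 0.3, 0],
    [0, -5.5, 0, 0.6, 0],
    [0, -5.5, 0, 0.9, 0],
    [0, -5.4, 0, 1.2, 0],
    [0, -5.4, 0, 1.5, 0],
    [0, -5.3, 0, 1.8, 0],
  ],
)

```text
time_s: 5.5
tool_pos: [0.4703, 0.0132, 0.146]
tcp_rot: [-0.0, -0.186, 0.982, 0.0]
force: [-0.3, -0.1, -0.4]
width: 0.0003
```

```bash
python3 -c "
from h import *
tcp()
cams,T=look();p=np.load('p.npy')
im=np.hstack([cv2.resize(cams[n]['img'][r:r+150,c:c+200,::-1],(400,300),interpolation=cv2.INTER_CUBIC) for n,r,c in(('scene',140,210),('top',125,160))])
cv2.imwrite('pics/m1.png',im);tcp()"
```

```text
t 5.5 case xyz mm [-47.7   1.  146. ] toolx yaw rel 180.1 F case [-0.3 -0.  -0.4] w 0.0 j [-0.22  0.29  1.6   0.    1.25 -2.17]
t 5.9 case xyz mm [-48.3   1.  146.3] toolx yaw rel 180.1 F case [-0.1  0.5 -0.7] w 0.001 j [-0.22  0.29  1.6  -0.    1.25 -2.17]
```

View pics/m1.png

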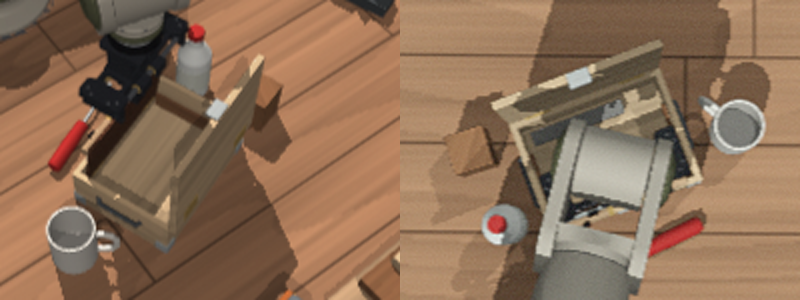

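The view is mostly blocked by the wrist (flap at about px 80-165, 95-185 in the scene crop), and I measured no force. I'll estimate the flap angle from the scene camera.

```bash
python3 -c "
from h import *
c=robot.read_camera('scene');s=robot.silhouettes('scene','holder');p=np.load('p.npy')
for x in s:
  m=x['pixels'];print(x['conf'],x['extent'],m.sum(),[(t,int(np.abs(mask(c,[world(parts(1.5,t)[2],p)])-m).sum())) for t in (1.5,1.4,1.3,1.2,1.1,1.0)])
q=c['img'][140:290,210:410,::-1];im=cv2.resize(q,(800,600),interpolation=cv2.INTER_CUBIC)
for t,col in((1.5,(0,0,255)),(1.13,(255,0,0))):
  h=((hull(c,world(parts(1.5,t)[2],p))+.5-[210,140])*4).round().astype(int);cv2.polylines(im,[h],True,col,1)
cv2.imwrite('pics/m2.png',im)"
```

```text
0.76 [250.3, 177.2, 289.9, 229.0] 514 [(1.5, 307), (1.4, 276), (1.3, 311), (1.2, 443), (1.1, 639), (1.0, 846)]
```

View pics/m2.png

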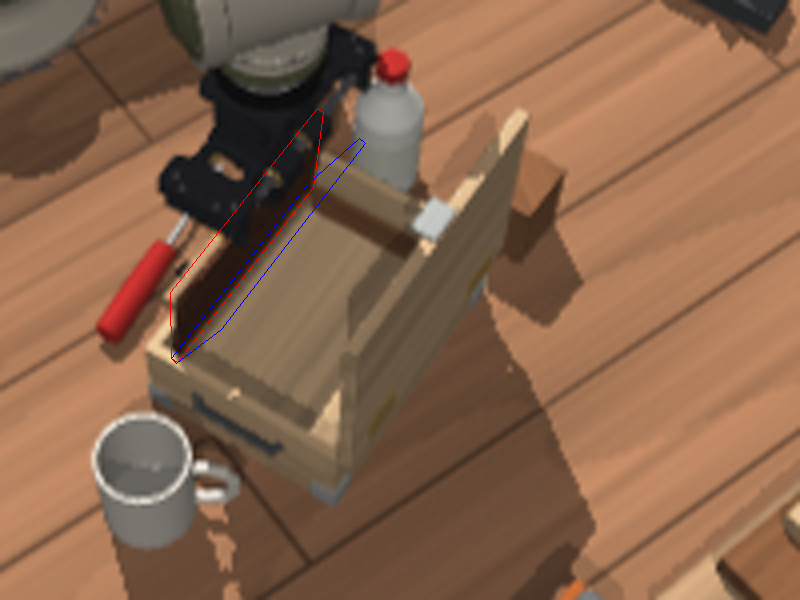

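```bash
python3 -c "
from h import *
c=robot.read_camera('scene');d=robot.read_camera('top');o=robot.get_obs();p=np.load('p.npy')
X=o['tool_pos'];P=np.array([X,X+[0,0,.064]])
im=cv2.resize(c['img'][150:230,240:320,::-1],(600,600),interpolation=cv2.INTER_CUBIC)
q=((proj(c,P)+.5-[240,150])*7.5).round().astype(int);cv2.line(im,tuple(map(int,q[0])),tuple(map(int,q[1])),(0,255,255),1);print(q)
cv2.imwrite('pics/m3.png',im);tcp()"
```

```text
[[285 339]
 [283 252]]
t 6.1 case xyz mm [-48.2   1.  146.2] toolx yaw rel 180.1 F case [ 0.7  0.1 -0.3] w 0.001 j [-0.22  0.29  1.6  -0.    1.25 -2.17]
```

View pics/m3.png

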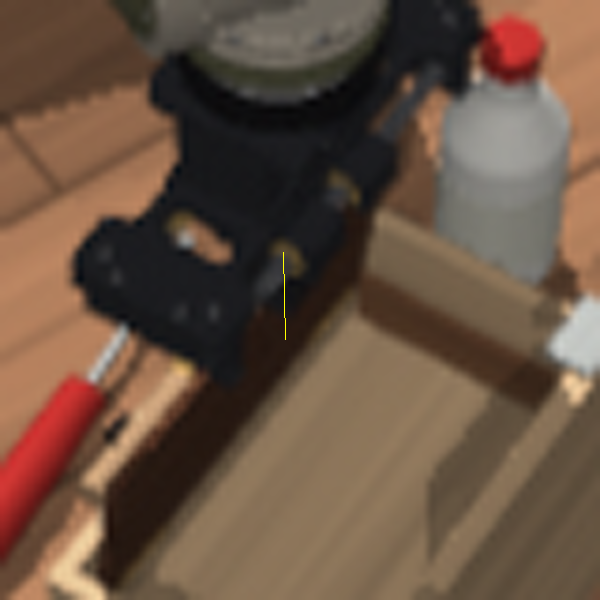

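The flap's near edge corner (105,490 in the crop) still looks close to upright, and the finger is dark against dark wood. I'll brighten the crop.

```bash
python3 -c "
from h import *
o=[]
a=cv2.imread('pics/scene0.png')[150:230,240:320]
b=robot.read_camera('scene')['img'][150:230,240:320,::-1]
for x in(a,b):
  x=cv2.resize((255*(x/255.)**.45).astype(np.uint8),(400,400),interpolation=cv2.INTER_NEAREST);o.append(x)
cv2.imwrite('pics/m4.png',np.hstack(o))"
```

```text
(no output)
```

View pics/m4.png

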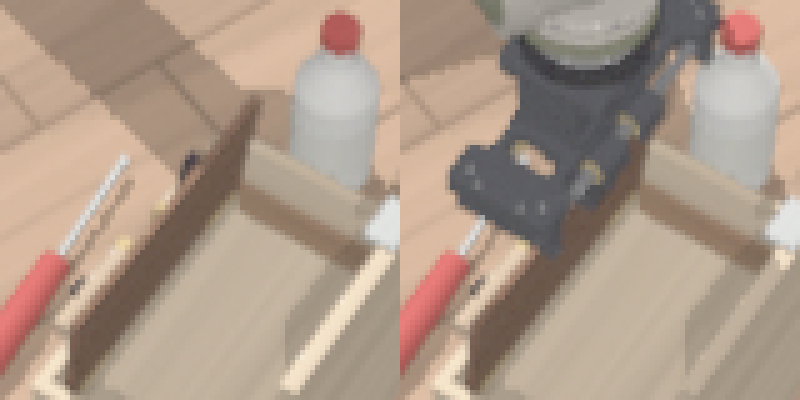

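```bash
python3 -c "
from h import *
o=robot.get_obs();X=o['tool_pos'];p=np.load('p.npy')
w,x,y,z=o['tcp_rot']
from scipy.spatial.transform import Rotation as R
Q=R.from_quat([x,y,z,w]).as_matrix()
B=box((-37.5,37.5),(-93.5,93.5),(-120,-64))@Q.T+X
F=box((-9,9),(-17,17),(-64,0))@Q.T+X
o=[]
for n,r,cc in(('scene',140,210),('top',125,160)):
  c=robot.read_camera(n);im=cv2.resize(c['img'][r:r+150,cc:cc+200,::-1],(800,600),interpolation=cv2.INTER_CUBIC);im=(255*(im/255.)**.5).astype(np.uint8)
  for P,col in((B,(0,255,255)),(F,(255,255,0)),(world(parts(1.5,1.45)[2],p),(0,0,255)),(world(parts(1.58,1.5)[0],p),(0,255,0))):
    q=((proj(c,P)+.5-[cc,r])*4).round().astype(int)
    for i in range(8):
      for b in(1,2,4):
        if not i&b: cv2.line(im,tuple(map(int,q[i])),tuple(map(int,q[i|b])),col,1)
  o.append(im)
cv2.imwrite('pics/m5.png',o[0])
print(len(robot.silhouettes('top','holder')))"
```

```text
1
```

View pics/m5.png

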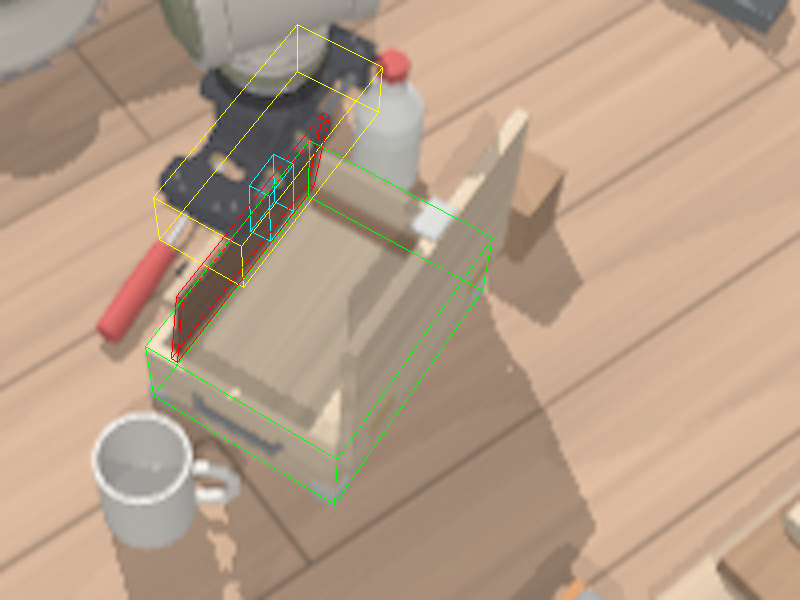

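The picture shows a flap that hasn't moved, which contradicts the reported TCP. I'll go straight up to see the fingertips clear of it.

Emit:
play_rows(
  commands=[
    [0, 0, 0, -20, 0],
    [0, 0, 0, -20, 0],
    [0, 0, 0, -20, 0],
    [0, 0, 0, -20, 0],
    [0, 0, 0, -20, 0],
    [0, 0, 0, 0, 0],
  ],
)

```text
time_s: 6.9
tool_pos: [0.4708, 0.0129, 0.2482]
tcp_rot: [0.002, -0.187, 0.982, -0.001]
force: [0.1, 0.6, -0.3]
width: 0.0004
```

```bash
python3 -c "
from h import *
tcp()
ob=robot.get_obs();X=ob['tool_pos'];p=np.load('p.npy')
w,x,y,z=ob['tcp_rot']
from scipy.spatial.transform import Rotation as R
Q=R.from_quat([x,y,z,w]).as_matrix()
F=box((-9,9),(-17,17),(-64,0))@Q.T+X
o=[]
for n,r,cc in(('scene',110,230),('top',140,190)):
  c=robot.read_camera(n);im=cv2.resize(c['img'][r:r+120,cc:cc+80,::-1],(400,600),interpolation=cv2.INTER_CUBIC);im=(255*(im/255.)**.5).astype(np.uint8)
  for P,col in((F,(255,255,0)),(world(parts(1.5,1.45)[2],p),(0,0,255))):
    q=((proj(c,P)+.5-[cc,r])*5).round().astype(int)
    for i in range(8):
      for b in(1,2,4):
        if not i&b: cv2.line(im,tuple(map(int,q[i])),tuple(map(int,q[i|b])),col,1)
  o.append(im)
cv2.imwrite('pics/m6.png',np.hstack(o))
c=robot.read_camera('scene');s=robot.silhouettes('scene','holder')
for x in s:
  m=x['pixels'];print(x['conf'],x['extent'],m.sum(),[(t,int(np.abs(mask(c,[world(parts(1.5,t)[2],p)])-m).sum())) for t in (1.6,1.5,1.4,1.3,1.2)])
"
```

```text
t 6.9 case xyz mm [-47.4   0.5 248.2] toolx yaw rel 180.1 F case [ 0.3  0.6 -0.3] w 0.0 j [-0.22  0.2   1.41 -0.    1.52 -2.17]
0.55 [249.5, 168.9, 297.1, 229.7] 650 [(1.6, 360), (1.5, 140), (1.4, 177), (1.3, 422), (1.2, 613)]
```

View pics/m6.png

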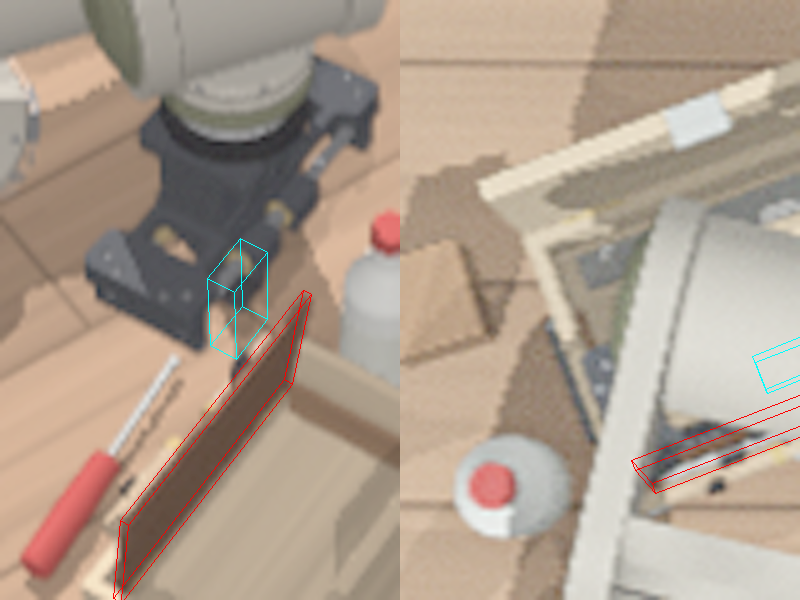

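The flap hasn't moved. In the scene view the fingertips seem to end around crop (232,298), about 30 mm above where the reported TCP projects. To settle their true height I'll touch the open bench, at a clear spot to the right.

Emit:
play_rows(
  commands=[
    [0, 22, -36.3, 0, 0],
    [0, 22, -36.3, 0, 0],
    [0, 22, -36.3, 0, 0],
    [0, 22, -36.3, 0, 0],
    [0, 22, -36.3, 0, 0],
    [0, 22, -36.3, 0, 0],
    [0, 22, -36.3, 0, 0],
    [0, 0, 0, 45, 0],
    [0, 0, 0, 45, 0],
    [0, 0, 0, 40, 0],
    [0, 0, 0, 40, 0],
    [0, 0, 0, 0, 0],
  ],
)

```text
time_s: 8.3
tool_pos: [0.4173, -0.2774, 0.0715]
tcp_rot: [-0.003, -0.186, 0.982, 0.005]
force: [-0.2, 0.1, 0.1]
width: 0.0005
```

```bash
python3 -c "
from h import *
tcp()
ob=robot.get_obs();X=ob['tool_pos'];print(X)
from scipy.spatial.transform import Rotation as R
w,x,y,z=ob['tcp_rot'];Q=R.from_quat([x,y,z,w]).as_matrix()
F=box((-9,9),(-17,17),(-64,0))@Q.T+X
o=[]
for n in('scene','top'):
  c=robot.read_camera(n);q0=proj(c,X[None])[0];r,cc=int(q0[1])-70,int(q0[0])-50
  im=cv2.resize(c['img'][r:r+120,cc:cc+80,::-1],(400,600),interpolation=cv2.INTER_CUBIC);im=(255*(im/255.)**.5).astype(np.uint8)
  q=((proj(c,F)+.5-[cc,r])*5).round().astype(int)
  for i in range(8):
      for b in(1,2,4):
        if not i&b: cv2.line(im,tuple(map(int,q[i])),tuple(map(int,q[i|b])),(255,255,0),1)
  o.append(im)
cv2.imwrite('pics/m7.png',np.hstack(o))
"
```

```text
t 8.3 case xyz mm [-202.9 -250.3   71.5] toolx yaw rel 180.1 F case [-0.2  0.1  0.1] w 0.001 j [-0.82  0.44  1.62 -0.    1.1  -2.77]
[ 0.41729876 -0.27738258  0.07152962]
```

View pics/m7.png

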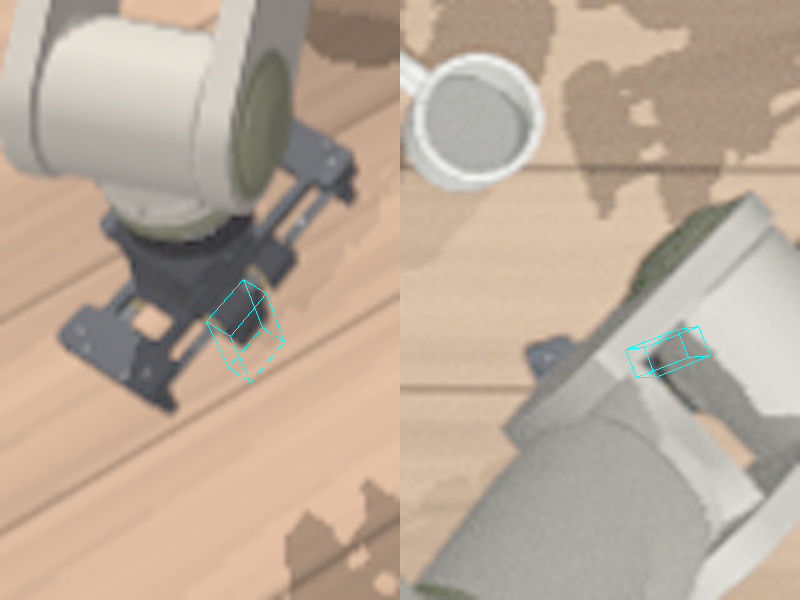

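The fingers show here (dark, crop 220-270, 270-345) and end somewhat above the projected tip. Now the bench touch.

Emit:
play_rows(
  commands=[
    [0, 0, 0, 20, 0],
    [0, 0, 0, 20, 0],
    [0, 0, 0, 15, 0],
    [0, 0, 0, 4, 0],
    [0, 0, 0, 4, 0],
    [0, 0, 0, 4, 0],
    [0, 0, 0, 2, 0],
    [0, 0, 0, 0, 0],
  ],
)

```text
time_s: 9.2
tool_pos: [0.4198, -0.2799, 0.0074]
tcp_rot: [0.0, -0.186, 0.982, -0.0]
force: [0.1, 0.4, 0.3]
width: 0.0006
```

Emit:
play_rows(
  commands=[
    [0, 0, 0, 3, 0],
    [0, 0, 0, 3, 0],
    [0, 0, 0, 3, 0],
    [0, 0, 0, 3, 0],
    [0, 0, 0, 0, 0],
  ],
)

```text
time_s: 9.7
tool_pos: [0.4195, -0.2796, -0.0053]
tcp_rot: [-0.0, -0.186, 0.982, 0.0]
force: [-0.5, 0.4, 0.4]
width: 0.0004
```

Reading -5 mm with no contact: the real fingertips are higher than reported. I'll keep stepping down.

Emit:
play_rows(
  commands=[
    [0, 0, 0, 3, 0],
    [0, 0, 0, 3, 0],
    [0, 0, 0, 2, 0],
    [0, 0, 0, 0, 0],
  ],
)

```text
time_s: 10.1
tool_pos: [0.4195, -0.2797, -0.0131]
tcp_rot: [-0.0, -0.186, 0.982, 0.0]
force: [-0.2, 0.1, 0.3]
width: 0.0008
```

Emit:
play_rows(
  commands=[
    [0, 0, 0, 2, 0],
    [0, 0, 0, 0, 0],
  ],
)

```text
time_s: 10.3
tool_pos: [0.4196, -0.2797, -0.015]
tcp_rot: [-0.0, -0.186, 0.982, 0.0]
force: [0.1, -0.1, 0.4]
width: 0.0004
```

Emit:
play_rows(
  commands=[
    [0, 0, 0, 2, 0],
    [0, 0, 0, 0, 0],
  ],
)

```text
time_s: 10.5
tool_pos: [0.4196, -0.2797, -0.017]
tcp_rot: [-0.0, -0.186, 0.982, 0.0]
force: [-0.0, -0.3, -0.3]
width: 0.0001
```

Emit:
play_rows(
  commands=[
    [0, 0, 0, 2, 0],
    [0, 0, 0, 0, 0],
  ],
)

```text
time_s: 10.7
tool_pos: [0.4196, -0.2797, -0.0191]
tcp_rot: [-0.0, -0.186, 0.982, 0.0]
force: [-0.1, 0.1, -0.2]
width: 0.0005
```

Emit:
play_rows(
  commands=[
    [0, 0, 0, 2, 0],
    [0, 0, 0, 0, 0],
  ],
)

```text
time_s: 10.9
tool_pos: [0.4196, -0.2797, -0.0211]
tcp_rot: [-0.0, -0.186, 0.982, 0.0]
force: [-0.4, -0.3, 0.5]
width: 0.0005
```

Emit:
play_rows(
  commands=[
    [0, 0, 0, 2, 0],
    [0, 0, 0, 0, 0],
  ],
)

```text
time_s: 11.1
tool_pos: [0.4196, -0.2797, -0.0231]
tcp_rot: [-0.0, -0.186, 0.982, 0.0]
force: [-0.7, -0.2, 0.5]
width: 0.0008
```

Emit:
play_rows(
  commands=[
    [0, 0, 0, 2, 0],
    [0, 0, 0, 0, 0],
  ],
)

```text
time_s: 11.3
tool_pos: [0.4196, -0.2797, -0.0251]
tcp_rot: [-0.0, -0.186, 0.982, 0.0]
force: [-0.5, -0.4, 0.6]
width: 0.0003
```

Emit:
play_rows(
  commands=[
    [0, 0, 0, 2, 0],
    [0, 0, 0, 0, 0],
  ],
)

```text
time_s: 11.5
tool_pos: [0.4196, -0.2797, -0.0271]
tcp_rot: [-0.0, -0.186, 0.982, 0.0]
force: [-0.8, -0.4, -1.0]
width: 0.0006
```

Emit:
play_rows(
  commands=[
    [0, 0, 0, 2, 0],
    [0, 0, 0, 0, 0],
  ],
)

```text
time_s: 11.7
tool_pos: [0.4196, -0.2797, -0.0291]
tcp_rot: [-0.0, -0.186, 0.982, 0.0]
force: [-0.0, 0.0, -0.1]
width: 0.0005
```

Emit:
play_rows(
  commands=[
    [0, 0, 0, 2, 0],
    [0, 0, 0, 0, 0],
  ],
)

```text
time_s: 11.9
tool_pos: [0.4196, -0.2797, -0.0311]
tcp_rot: [-0.0, -0.186, 0.982, 0.0]
force: [-0.1, 0.5, 0.2]
width: 0.0006
```

```bash
python3 -c "
from h import *
tcp();print(np.round(robot.get_obs()['joint_efforts'],1))
X=robot.get_obs()['tool_pos'];c=robot.read_camera('scene')
for h in(0,.02,.04,.06): print(h,proj(c,(X+[0,0,h])[None])[0].round(1))
q=proj(c,X[None])[0].astype(int);g=c['img'].mean(2).astype(int)
for r in range(q[1]-26,q[1]+8): print(r,' '.join('%3d'%v for v in g[r,q[0]-16:q[0]+16]))
print(q[0]-16)
"
```

```text
t 11.9 case xyz mm [-201.7 -253.3  -31.1] toolx yaw rel 180.1 F case [0.1 0.5 0.2] w 0.001 j [-0.82  0.6   1.72 -0.    0.82 -2.77]
[ -0.  -44.8 -12.4  -0.1  -0.   -0. ]
0 [198.2 255.9]
0.02 [197.1 253.4]
0.04 [196.1 250.8]
0.06 [194.9 248.1]
229 109 103 104  96  97  96  93  85  95  98 100 100  99  90  65  47  41  44  58  88  99  61  53  36  44  86  98  67  62  69 100 118
230 109 109 114 114 115 116 106  77  82  95  93  95  96  94  67  60  55  61  80  93  61  52  40  41  79  97  74  60  70  98 118 121
231 116 114 124 121 120 115 109  90  95  85  81  83  85  84  75  69  67  71  84  71  53  45  33  73 111  88  67  67  91 116 118 120
232 119 119 118 115 112 104  93  93  96  62  57  56  58  56  70  57  56  59  71  52  48  31  62  93 103  96  79  89 114 118 118 121
233 104 102 103  97  90 107  88  68  59  55  45  35  18  14  16  23  19  38  51  44  31  53  94  81  58  68  78 105 118 119 119 117
234  97  98  96  82  65  64  56  58  62  40  23  14  15  14  12  16  24  43  46  30  35  78  91  55  62  75  98 118 119 117 108  94
235  55  54  54  54  55  49  50  55  60  24  14  13  15  15  14  2
[... 2933 characters left out ...]
  86  90 111 108  83  84  85  85  86
258  32  45  89  43  50  78 105 117 118 118 114  71  83  85  85  85  86  87  88  88  88  87  86  89 116 145 138  84  85  85  85  86
259  30  30  34  48  74 107 117 118 118 118 117  84  84  84  85  86  87  88  88  88  86  86  85  95 144 143 123  85  85  86  85  85
260  31  29  32  72 116 137 125 124 116 117 120 108  84  86  87  87  88  87  86  85  85  84  84  95 146 140  85  86  85  85  84  83
261  28  27  57 114 139 138 137 135 124 121 132 124  86  88  88  88  86  85  86  84  83  84  84  92 129 124  86  85  84  84  83  83
262  26  46 105 139 138 136 137 139 141 135 145 111  87  88  87  86  86  85  84  84  84  85  85  86  86  86  85  84  88 110 110 111
182
```

Emit:
play_rows(
  commands=[
    [0, 0, 0, 2, 0],
    [0, 0, 0, 0, 0],
  ],
)

```text
time_s: 12.15
tool_pos: [0.4196, -0.2797, -0.033]
tcp_rot: [-0.0, -0.186, 0.982, 0.0]
force: [0.3, 0.7, -0.5]
width: 0.0006
```

Emit:
play_rows(
  commands=[
    [0, 0, 0, 2, 0],
    [0, 0, 0, 0, 0],
  ],
)

```text
time_s: 12.35
tool_pos: [0.4196, -0.2797, -0.0351]
tcp_rot: [-0.0, -0.186, 0.982, 0.0]
force: [-0.6, 0.2, -0.8]
width: 0.0006
```

Emit:
play_rows(
  commands=[
    [0, 0, 0, 2, 0],
    [0, 0, 0, 0, 0],
  ],
)

```text
time_s: 12.55
tool_pos: [0.4196, -0.2797, -0.0371]
tcp_rot: [-0.0, -0.186, 0.982, 0.0]
force: [-0.4, -0.8, 0.1]
width: 0.0006
```

Emit:
play_rows(
  commands=[
    [0, 0, 0, 2, 0],
    [0, 0, 0, 0, 0],
  ],
)

```text
time_s: 12.75
tool_pos: [0.4196, -0.2797, -0.0391]
tcp_rot: [-0.0, -0.186, 0.982, 0.0]
force: [0.1, -0.6, 0.1]
width: 0.0006
```

Emit:
play_rows(
  commands=[
    [0, 0, 0, 2, 0],
    [0, 0, 0, 0, 0],
  ],
)

```text
time_s: 12.95
tool_pos: [0.4197, -0.2798, -0.0395]
tcp_rot: [0.0, -0.187, 0.982, -0.0]
force: [-3.6, 1.9, 18.3]
width: 0.0005
```

Emit:
play_rows(
  commands=[
    [0, 0, 0, 2, 0],
    [0, 0, 0, 0, 0],
  ],
)

```text
time_s: 13.15
tool_pos: [0.4198, -0.2799, -0.0396]
tcp_rot: [0.0, -0.187, 0.982, -0.001]
force: [-9.8, 7.4, 42.5]
width: 0.0001
```

Emit:
play_rows(
  commands=[
    [0, 0, 0, 2, 0],
    [0, 0, 0, 0, 0],
  ],
)

```text
time_s: 13.35
tool_pos: [0.4198, -0.28, -0.0397]
tcp_rot: [0.001, -0.187, 0.982, -0.002]
force: [-14.1, 12.5, 67.5]
width: 0.0002
```

```bash
python3 -c "
from h import *
tcp();print(np.round(robot.get_obs()['joint_efforts'],1))
X=robot.get_obs()['tool_pos'];c=robot.read_camera('scene')
for h in(0,.02,.04,.06): print(h,proj(c,(X+[0,0,h])[None])[0].round(1))
g=c['img'].mean(2).astype(int)
for r in range(238,264): print(r,' '.join('%3d'%v for v in g[r,184:210]))
"
```

```text
t 13.35 case xyz mm [-201.5 -253.6  -39.7] toolx yaw rel 180.2 F case [-8.6 16.8 67.5] w 0.0 j [-0.82  0.62  1.73 -0.    0.8  -2.77]
[ -1.  -14.  -10.4   0.4  -4.7  -0. ]
0 [198.6 257.1]
0.02 [197.6 254.6]
0.04 [196.5 252. ]
0.06 [195.4 249.4]
238  26  26  22  31  15  14  15  14  14  14  14  16  20  24  24  23  23  27  31  30  30  33  52  82  87 105
239  15  16  12  14  15  15  13  14  15  15  20  25  24  25  26  21  24  31  31  30  31  30  36  77 114 122
240  15  15  15  13  13  17  18  17  19  19  22  29  23  25  24  25  26  30  31  31  30  26  29  72 122 124
241  22  22  21  21  21  25  25  24  21  21  21  23  24  23  28  29  31  30  30  30  28  22  34  83 129 124
242  31  31  30  30  30  31  29  28  24  21  20  22  24  26  44  41  36  30  29  28  23  28  65 124 123 108
243  29  30  30  30  31  30  27  23  22  21  22  23  21  29  57  60  56  40  28  25  27  55  99 132  77  77
244  27  29  30  32  32  29  25  23  21  23  25  22  21  33  55  63  65  64  24  23  46  93 118 128  76  77
245  26  25  28  29  32  25  24  26  22  25  24  23  30  49  60  51  47  84  35  42  84 115 124 128 
[... 1251 characters left out ...]
  85  85  84  86  87  88  88  92 118 147 140  84  84
258  64 100  66  47  69  94 117 118 114  72  83  85  85  85  85  86  87  88  88  86  94 132 144 123  85  84
259  60  64  44  49  89 118 118 118 117  84  84  84  84  86  87  87  88  87  85  85  84  91 123  84  84  85
260  30  33  50  75 106 117 116 116 116  84  84  86  87  87  88  87  85  85  85  84  83  83  83  84  85  90
261  26  36  73 106 118 115 116 120 119  85  87  88  87  88  87  86  86  85  83  83  84  85  85  86  86  97
262  32  68 110 124 125 126 122 124 122  87  87  88  86  86  85  84  84  84  83  84  86  85  86  86  85  92
263  56 113 136 138 142 143 133 129 135 111  87  86  85  85  84  83  84  85  84  85  85  85  85  85  84  83
```

The fingertips touched the bench at a reading of -39.3 mm, so true tip height = reading + 39 mm. Sideways the picture agrees with the reading. From here I use the corrected height.

Emit:
play_rows(
  commands=[
    [0, 0, 0, -5, 0],
    [0, 0, 0, -40, 0],
    [0, 0, 0, -50, 0],
    [0, 0, 0, -50, 0],
    [0, 0, 0, -50, 0],
    [0, 0, 0, -50, 0],
    [0, 0, 0, 0, 0],
  ],
)

```text
time_s: 14.1
tool_pos: [0.4214, -0.2815, 0.2064]
tcp_rot: [0.003, -0.187, 0.982, -0.005]
force: [0.1, 0.0, -0.6]
width: 0.0006
```

Emit:
play_rows(
  commands=[
    [0, -14, 36.3, 0, 0],
    [0, -14, 36.3, 0, 0],
    [0, -14, 36.3, 0, 0],
    [0, -14, 36.3, 0, 0],
    [0, -14, 36.3, 0, 0],
    [0, -14, 36.3, 0, 0],
    [0, -14, 36.3, 0, 0],
    [0, 0, 0, 0, 0],
  ],
)

```text
time_s: 14.9
tool_pos: [0.4168, -0.004, 0.1996]
tcp_rot: [-0.0, -0.189, 0.982, 0.001]
force: [-0.0, -0.4, -0.0]
width: 0.0004
```

```bash
python3 -c "
from h import *
tcp()"
```

```text
t 14.9 case xyz mm [-103.8    4.4  199.6] toolx yaw rel 180.4 F case [-0.2 -0.4 -0. ] w 0.0 j [-0.3   0.14  1.63  0.    1.37 -2.25]
```

Emit:
play_rows(
  commands=[
    [0, 0, 0, 30, 0],
    [0, 0, 0, 30, 0],
    [0, 0, 0, 20, 0],
    [0, 0, 0, 7, 0],
    [0, 0, 0, 0, 0],
    [0, -6, 0, 0.3, 0],
    [0, -6, 0, 0, 0],
    [0, -5.5, 0, -0.3, 0],
    [0, -5.6, 0, 0, 0],
    [0, -5.6, 0, 0.3, 0],
    [0, -5.5, 0, 0.6, 0],
    [0, -5.5, 0, 0.9, 0],
  ],
)

```text
time_s: 16.1
tool_pos: [0.4548, 0.0072, 0.1112]
tcp_rot: [-0.0, -0.187, 0.982, -0.0]
force: [-2.4, -2.2, -0.2]
width: 0.0
```

```bash
python3 -c "
from h import *
tcp()
c=robot.read_camera('scene');p=np.load('p.npy')
for x in robot.silhouettes('scene','holder'):
  m=x['pixels'];print(x['conf'],x['extent'],m.sum(),[(t,int(np.abs(mask(c,[world(parts(1.5,t)[2],p)])-m).sum())) for t in (1.5,1.4,1.3,1.2,1.1,1.)])
"
```

```text
t 16.1 case xyz mm [-64.3   1.  111.2] toolx yaw rel 180.1 F case [-3.  -1.1 -0.2] w 0.0 j [-0.25  0.31  1.69 -0.    1.14 -2.19]
0.72 [251.3, 170.4, 296.4, 228.1] 500 [(1.5, 409), (1.4, 226), (1.3, 200), (1.2, 389), (1.1, 602), (1.0, 813)]
```

Contact: -3 N along case x, and the flap is at about 1.33 rad. I continue the arc.

Emit:
play_rows(
  commands=[
    [0, -5.4, 0, 1.2, 0],
    [0, -5.4, 0, 1.5, 0],
    [0, -5.3, 0, 1.8, 0],
    [0, -5.2, 0, 2.1, 0],
    [0, -5.1, 0, 2.3, 0],
    [0, -5, 0, 2.6, 0],
    [0, -4.8, 0, 2.9, 0],
    [0, -4.7, 0, 3.1, 0],
    [0, -4.5, 0, 3.4, 0],
    [0, -4.3, 0, 3.6, 0],
    [0, -4.1, 0, 3.8, 0],
    [0, -3.9, 0, 4.1, 0],
  ],
)

```text
time_s: 17.4
tool_pos: [0.5087, 0.0284, 0.0787]
tcp_rot: [0.0, -0.186, 0.982, 0.0]
force: [-3.0, -0.9, -0.3]
width: 0.0005
```

```bash
python3 -c "
from h import *
tcp()"
```

```text
t 17.4 case xyz mm [-6.4  1.1 78.7] toolx yaw rel 180.1 F case [-3.1  0.2 -0.3] w 0.0 j [-0.18  0.44  1.59  0.    1.11 -2.12]
```

```bash
python3 -c "
from h import *
c=robot.read_camera('scene');p=np.load('p.npy')
for x in robot.silhouettes('scene','holder'):
  m=x['pixels'];print(x['conf'],x['extent'],m.sum(),[(t,int(np.abs(mask(c,[world(parts(1.5,t)[2],p)])-m).sum())) for t in (1.4,1.3,1.2,1.1,1.,.9,.8,.7,.6,.5)])
im=cv2.resize(c['img'][140:290,210:410,::-1],(800,600),interpolation=cv2.INTER_CUBIC);cv2.imwrite('pics/m8.png',im);tcp()
"
```

```text
0.98 [255.0, 187.6, 311.5, 233.1] 432 [(1.4, 903), (1.3, 691), (1.2, 551), (1.1, 634), (1.0, 721), (0.9, 783), (0.8, 827), (0.7, 772), (0.6, 909), (0.5, 1069)]
t 17.5 case xyz mm [-6.2  1.1 78.5] toolx yaw rel 180.1 F case [-0.5  0.6  0.6] w 0.001 j [-0.18  0.44  1.59  0.    1.11 -2.12]
```

```bash
python3 -c "
from h import *
c=robot.read_camera('scene');p=np.load('p.npy')
for t in(1.1,1.,.9,.8,.7,.6,.5):
  h=hull(c,world(parts(1.5,t)[2],p))[:,0];print(t,h.min(0).round(),h.max(0).round())
m=robot.silhouettes('scene','holder')[0]['pixels']
for r in range(186,235,2): print(r,''.join('#' if v else '.' for v in m[r,250:316]))
"
```

```text
1.1 [252. 175.] [302. 230.]
1.0 [252. 177.] [304. 230.]
0.9 [252. 179.] [306. 230.]
0.8 [252. 182.] [308. 230.]
0.7 [252. 184.] [310. 233.]
0.6 [252. 185.] [312. 235.]
0.5 [252. 185.] [313. 237.]
186 ..................................................................
188 ........................................................###.......
190 ........................................................##........
192 ..................................................................
194 ..................................................................
196 ..................................................................
198 .................................................###..............
200 ................................................###...............
202 .............................#....................................
204 ..................................................................
206 .............................................#....................
208 ..........................................###.....................
210 .......................................#####....
[... 170 characters left out ...]
........############...........###...........................
218 ...........#################......................................
220 .........#######################..................................
222 .......###########################................................
224 ......###########################.................................
226 .....###########################..................................
228 .....#########################....................................
230 ........#####################.....................................
232 ..............#############.......................................
234 ..................................................................
```

The flap follows, now at about 0.67 rad. I finish the arc, slowing at the end.

Emit:
play_rows(
  commands=[
    [0, -3.7, 0, 4.3, 0],
    [0, -3.5, 0, 4.5, 0],
    [0, -3.2, 0, 4.6, 0],
    [0, -3, 0, 4.8, 0],
    [0, -2.7, 0, 5, 0],
    [0, -2.4, 0, 5.1, 0],
    [0, -2.2, 0, 5.2, 0],
    [0, -1.9, 0, 5.4, 0],
    [0, -1.6, 0, 5.5, 0],
    [0, -1.3, 0, 5.5, 0],
    [0, 0, 0, 0, 0],
  ],
)

```text
time_s: 18.7
tool_pos: [0.5321, 0.0378, 0.0283]
tcp_rot: [-0.0, -0.186, 0.982, 0.0]
force: [-0.8, -0.2, -0.0]
width: 0.0003
```

```bash
python3 -c "
from h import *
tcp()"
```

```text
t 18.7 case xyz mm [18.8  1.3 28.3] toolx yaw rel 180.1 F case [-0.8  0.1 -0. ] w 0.0 j [-0.15  0.54  1.58  0.    1.02 -2.1 ]
```

Emit:
play_rows(
  commands=[
    [0, -1, 0, 4, 0],
    [0, -0.7, 0, 4, 0],
    [0, -0.4, 0, 4, 0],
    [0, 0, 0, 3, 0],
  ],
)

```text
time_s: 19.1
tool_pos: [0.5342, 0.0384, 0.0138]
tcp_rot: [0.0, -0.186, 0.982, 0.0]
force: [-0.2, 1.2, 1.9]
width: 0.0005
```

Emit:
play_rows(
  commands=[
    [0, 0, 0, 1.5, 0],
    [0, 0, 0, 0, 0],
  ],
)

```text
time_s: 19.3
tool_pos: [0.5341, 0.0384, 0.0123]
tcp_rot: [-0.0, -0.186, 0.982, 0.0]
force: [-0.2, -0.3, 0.3]
width: 0.0005
```

Emit:
play_rows(
  commands=[
    [0, 0, 0, 1, 0],
    [0, 0, 0, 0, 0],
  ],
)

```text
time_s: 19.5
tool_pos: [0.5341, 0.0384, 0.0116]
tcp_rot: [0.0, -0.186, 0.982, -0.0]
force: [0.4, 0.4, 0.7]
width: 0.0004
```

Emit:
play_rows(
  commands=[
    [0, 0, 0, 1, 0],
    [0, 0, 0, 0, 0],
  ],
)

```text
time_s: 19.7
tool_pos: [0.5342, 0.0384, 0.0114]
tcp_rot: [0.0, -0.187, 0.982, -0.0]
force: [-3.4, 0.1, 10.5]
width: 0.0002
```

The flap is firmly down: tip at a true 50.7 mm with 10 N of resistance, against an expected 51 mm. Next I go up and over to behind the cover.

Emit:
play_rows(
  commands=[
    [0, 0, 0, -15, 0],
    [0, 0, 0, -35, 0],
    [0, 0, 0, -50, 0],
    [0, 0, 0, -50, 0],
    [0, 0, 0, -50, 0],
    [0, 0, 0, -50, 0],
    [0, 0, 0, 0, 0],
  ],
)

```text
time_s: 20.4
tool_pos: [0.536, 0.0381, 0.2671]
tcp_rot: [0.006, -0.187, 0.982, -0.002]
force: [0.5, 0.6, -0.2]
width: 0.0003
```

```bash
python3 -c "
from h import *
tcp()
cams,T=look();p=np.load('p.npy')
for n in cams:
  m=T[n].get('holder')
  if m is not None: print(n,m.sum(),[(t,int(np.abs(mask(cams[n],[world(parts(1.5,t)[2],p)])-m).sum())) for t in (1.4,.4,.3,.2,.1,0)])
  m=T[n].get('cover')
  if m is not None: print(n,m.sum(),[(t,int(np.abs(mask(cams[n],[world(parts(t,1)[1],p)])-m).sum())) for t in (1.5,1.55,1.6,1.65,1.7,1.75)])
th=np.r_[np.arange(1.7,.39,-.05),np.arange(.375,-.001,-.025)];r=145
x=90-r*np.cos(th)+12*np.sin(th)+9;z=85+r*np.sin(th)+12*np.cos(th)
print(x[0],z[0],x[-1],z[-1],len(th));print(np.round(np.c_[th[1:],np.diff(x)*-1,-np.diff(z)],2).tolist())
"
```

```text
t 20.4 case xyz mm [ 22.6   0.3 267.1] toolx yaw rel 180.1 F case [ 0.7  0.4 -0.2] w 0.0 j [-0.15  0.31  1.21 -0.    1.61 -2.1 ]
scene 1743 [(1.4, 2153), (0.4, 480), (0.3, 340), (0.2, 213), (0.1, 172), (0, 187)]
scene 1467 [(1.5, 511), (1.55, 234), (1.6, 198), (1.65, 518), (1.7, 826), (1.75, 1094)]
top 1209 [(1.4, 1474), (0.4, 1316), (0.3, 1359), (0.2, 1377), (0.1, 1364), (0, 1353)]
top 372 [(1.5, 856), (1.55, 865), (1.6, 1004), (1.65, 1306), (1.7, 1602), (1.75, 1891)]
129.58242939828068 227.24526358406163 -46.00000000000001 96.99999999999996 43
[[1.65, 7.15, -1.35], [1.6, 7.21, -0.99], [1.55, 7.25, -0.63], [1.5, 7.27, -0.27], [1.45, 7.27, 0.1], [1.4, 7.26, 0.46], [1.35, 7.23, 0.82], [1.3, 7.18, 1.18], [1.25, 7.11, 1.54], [1.2, 7.02, 1.89], [1.15, 6.92, 2.24], [1.1, 6.8, 2.58], [1.05, 6.66, 2.92], [1.0, 6.51, 3.25], [0.95, 6.34, 3.57], [0.9, 6.15, 3.88], [0.85, 5.95, 4.19], [0.8, 5.73, 4.48], [0.75, 5.5, 4.76], [0.7, 5.26, 5.03], [0.65, 5.0, 5.28], [0.6, 4.73, 5.53], [0.55, 4.45, 5.76], [0.5, 4.15, 5.97], [0.45, 3.85, 6.17], [0.4, 3.54, 6.36], [0.38, 1.65, 3.24], [0.35, 1.57, 3.28], [0.32, 1.48, 3.32], [0.3, 1.4, 3.36], [0.27, 1.32, 3.39], [0.25, 1.23, 3.42], [0.22, 1.14, 3.45], [0.2, 1.06, 3.48], [0.17, 0.97, 3.51], [0.15, 0.88, 3.53], [0.12, 0.79, 3.55], [0.1, 0.71, 3.57], [0.07, 0.62, 3.58], [0.05, 0.53, 3.6], [0.02, 0.44, 3.61], [-0.0, 0.35, 3.62]]
```

The flap reads flat and the cover is at about 1.58 rad. Crossing over the cover now.

Emit:
play_rows(
  commands=[
    [0, -30, 0, -3, 0],
    [0, -30, 0, -3, 0],
    [0, -30, 0, 0, 0],
    [0, -30, 0, 0, 0],
    [0, 0, 0, 0, 0],
    [0, 0, 0, 0, 0],
  ],
)

```text
time_s: 21.4
tool_pos: [0.6456, 0.0824, 0.2653]
tcp_rot: [-0.001, -0.187, 0.982, 0.0]
force: [0.5, -0.7, -0.3]
width: 0.0002
```

```bash
python3 -c "
from h import *
tcp()"
```

```text
t 21.4 case xyz mm [140.7   1.5 265.3] toolx yaw rel 180.1 F case [ 0.2 -0.8 -0.3] w 0.0 j [-0.05  0.54  0.84 -0.    1.76 -2.  ]
```

Emit:
play_rows(
  commands=[
    [0, 0, 0, 25, 0],
    [0, 0, 0, 25, 0],
    [0, 0, 0, 20, 0],
    [0, 0, 0, 7, 0],
    [0, 0, 0, 0, 0],
    [0, 6, 0, 0, 0],
    [0, 5, 0, 0, 0],
    [0, 7.1, 0, -1.3, 0],
    [0, 7.2, 0, -1, 0],
    [0, 7.2, 0, -0.6, 0],
    [0, 7.3, 0, -0.3, 0],
    [0, 7.3, 0, 0.1, 0],
  ],
)

```text
time_s: 22.6
tool_pos: [0.6018, 0.065, 0.1931]
tcp_rot: [0.001, -0.187, 0.982, -0.0]
force: [3.8, 2.3, 1.3]
width: 0.0007
```

```bash
python3 -c "
from h import *
tcp()
c=robot.read_camera('scene');p=np.load('p.npy')
m=robot.silhouettes('scene','cover')[0]['pixels'];print(m.sum(),[(t,int(np.abs(mask(c,[world(parts(t,1)[1],p)])-m).sum())) for t in (1.6,1.5,1.4,1.3,1.2)])"
```

```text
t 22.6 case xyz mm [ 93.6   1.3 193.1] toolx yaw rel 180.1 F case [4.4 0.7 1.3] w 0.001 j [-0.09  0.48  1.15  0.    1.51 -2.03]
1134 [(1.6, 816), (1.5, 860), (1.4, 1084), (1.3, 1488), (1.2, 1858)]
```

Contact at 4.4 N, as expected for that hinge. I continue the arc.

Emit:
play_rows(
  commands=[
    [0, 7.3, 0, 0.5, 0],
    [0, 7.2, 0, 0.8, 0],
    [0, 7.2, 0, 1.2, 0],
    [0, 7.1, 0, 1.5, 0],
    [0, 7, 0, 1.9, 0],
    [0, 6.9, 0, 2.2, 0],
    [0, 6.8, 0, 2.6, 0],
    [0, 6.7, 0, 2.9, 0],
    [0, 6.5, 0, 3.3, 0],
    [0, 6.3, 0, 3.6, 0],
    [0, 6.2, 0, 3.9, 0],
    [0, 6, 0, 4.2, 0],
  ],
)

```text
time_s: 23.9
tool_pos: [0.5257, 0.0351, 0.1636]
tcp_rot: [-0.0, -0.186, 0.982, 0.0]
force: [0.1, 0.4, 3.3]
width: 0.0002
```

```bash
python3 -c "
from h import *
tcp()
c=robot.read_camera('scene');p=np.load('p.npy')
for x in robot.silhouettes('scene','cover'):
  m=x['pixels'];print(m.sum(),x['extent'],[(t,int(np.abs(mask(c,[world(parts(t,1)[1],p)])-m).sum())) for t in (1.6,1.4,1.2,1.,.9,.8,.7)])
m=robot.silhouettes('scene','case')[0]
h=hull(c,world(parts(1,1)[0],p))[:,0];print(m['extent'],h.min(0),h.max(0))"
```

```text
t 23.9 case xyz mm [ 11.9   1.2 163.6] toolx yaw rel 180.1 F case [0.3 0.4 3.3] w 0.0 j [-0.16  0.37  1.42 -0.    1.35 -2.1 ]
2809 [262.4, 173.1, 337.1, 256.5] [(1.6, 2199), (1.4, 1433), (1.2, 989), (1.0, 999), (0.9, 977), (0.8, 1110), (0.7, 1331)]
673 [366.8, 113.7, 406.8, 146.2] [(1.6, 1992), (1.4, 2843), (1.2, 3562), (1.0, 4126), (0.9, 4343), (0.8, 4507), (0.7, 4622)]
[246.3, 171.5, 330.9, 264.1] [245.74284 174.55765] [332.53015 265.4386 ]
```

Emit:
play_rows(
  commands=[
    [0, 5.7, 0, 4.5, 0],
    [0, 5.5, 0, 4.8, 0],
    [0, 5.3, 0, 5, 0],
    [0, 5, 0, 5.3, 0],
    [0, 4.7, 0, 5.5, 0],
    [0, 4.5, 0, 5.8, 0],
    [0, 4.2, 0, 6, 0],
    [0, 3.9, 0, 6.2, 0],
    [0, 3.5, 0, 6.4, 0],
    [0, 1.7, 0, 3.2, 0],
    [0, 1.6, 0, 3.3, 0],
    [0, 1.5, 0, 3.3, 0],
  ],
)

```text
time_s: 25.25
tool_pos: [0.4824, 0.018, 0.1045]
tcp_rot: [0.0, -0.186, 0.982, 0.0]
force: [-0.5, 0.5, 2.4]
width: 0.0006
```

Emit:
play_rows(
  commands=[
    [0, 1.4, 0, 3.4, 0],
    [0, 1.3, 0, 3.4, 0],
    [0, 1.2, 0, 3.4, 0],
    [0, 1.1, 0, 3.4, 0],
    [0, 1.1, 0, 3.5, 0],
    [0, 1, 0, 3.5, 0],
    [0, 0.9, 0, 3.5, 0],
    [0, 0.8, 0, 3.5, 0],
  ],
)

```text
time_s: 26.05
tool_pos: [0.4742, 0.0148, 0.0768]
tcp_rot: [-0.0, -0.186, 0.982, 0.0]
force: [-1.0, 0.3, 2.4]
width: 0.0004
```

```bash
python3 -c "
from h import *
tcp()"
```

```text
t 26.05 case xyz mm [-43.5   1.1  76.8] toolx yaw rel 180.1 F case [-0.8  0.6  2.4] w 0.0 j [-0.22  0.39  1.69 -0.    1.06 -2.16]
```

Emit:
play_rows(
  commands=[
    [0, 0.7, 0, 3, 0],
    [0, 0.6, 0, 3, 0],
    [0, 0.5, 0, 3, 0],
    [0, 0.4, 0, 3, 0],
    [0, 0.4, 0, 3, 0],
    [0, 0.2, 0, 1.5, 0],
    [0, 0, 0, 1.5, 0],
    [0, 0, 0, 0, 0],
  ],
)

```text
time_s: 26.85
tool_pos: [0.4717, 0.0138, 0.059]
tcp_rot: [-0.0, -0.186, 0.982, 0.0]
force: [-0.5, 0.4, 0.2]
width: 0.0004
```

Emit:
play_rows(
  commands=[
    [0, 0, 0, 1, 0],
    [0, 0, 0, 0, 0],
  ],
)

```text
time_s: 27.05
tool_pos: [0.4718, 0.0138, 0.0581]
tcp_rot: [0.0, -0.186, 0.982, -0.0]
force: [-0.2, 0.4, 0.2]
width: 0.0004
```

Emit:
play_rows(
  commands=[
    [0, 0, 0, 1, 0],
    [0, 0, 0, 0, 0],
  ],
)

```text
time_s: 27.25
tool_pos: [0.4718, 0.0138, 0.0575]
tcp_rot: [0.0, -0.186, 0.982, -0.0]
force: [-1.1, 0.4, 4.3]
width: 0.0005
```

Emit:
play_rows(
  commands=[
    [0, 0, 0, 1, 0],
    [0, 0, 0, 0, 0],
  ],
)

```text
time_s: 27.45
tool_pos: [0.4719, 0.0138, 0.0574]
tcp_rot: [0.001, -0.187, 0.982, -0.0]
force: [-5.6, 1.2, 16.5]
width: 0.0004
```

The cover is seated: tip at a true 96.7 mm and the force rose to 16.5 N. Now I retract and check.

Emit:
play_rows(
  commands=[
    [0, 0, 0, -10, 0],
    [0, 0, 0, -40, 0],
    [0, 0, 0, -50, 0],
    [0, 0, 0, -50, 0],
    [0, 0, 0, -30, 0],
    [0, 10, 45, 0, 0],
    [0, 10, 45, 0, 0],
    [0, 10, 45, 0, 0],
    [0, 10, 45, 0, 0],
    [0, 10, 45, 0, 0],
    [0, 10, 45, 0, 0],
    [0, 0, 45, 0, 0],
  ],
)

```text
time_s: 28.65
tool_pos: [0.2986, 0.2861, 0.2367]
tcp_rot: [0.0, -0.186, 0.982, 0.0]
force: [0.9, 0.0, 0.2]
width: 0.0006
```

Emit:
play_rows(
  commands=[
    [0, 0, 45, 0, 0],
    [0, 0, 45, 0, 0],
    [0, 0, 45, 0, 0],
    [0, 0, 0, 0, 0],
  ],
)

```text
time_s: 29.05
tool_pos: [0.2488, 0.4139, 0.2359]
tcp_rot: [-0.0, -0.189, 0.982, 0.0]
force: [0.2, 0.0, 0.5]
width: 0.0004
```

```bash
python3 - <<'E'
from h import *
tcp()
cams,T=look();p=np.load('p.npy');print(p)
for n in cams: T[n].pop('holder',0); T[n]['all']=T[n]['case']|T[n].get('cover',False)
q,f=fit(cams,T,[*p[:3],0.03,0.],[0,1,2,3],wt={});print(q,f)
a=cv2.imread('pics/top0.png')[130:275,165:365];b=cams['top']['img'][130:275,165:365,::-1];d=cams['scene']['img'][140:285,210:410,::-1]
cv2.imwrite('pics/f.png',np.vstack([np.hstack([cv2.resize(x,(400,290),interpolation=cv2.INTER_CUBIC) for x in(a,b)]),cv2.resize(np.hstack([cv2.imread('pics/scene0.png')[140:285,210:410],d]),(800,290),interpolation=cv2.INTER_CUBIC)]))
E
```

```text
t 29.05 case xyz mm [-108.   454.8  235.9] toolx yaw rel 180.4 F case [ 0.2 -0.1  0.5] w 0.0 j [ 0.78  0.24  1.4   0.    1.5  -1.17]
[0.51508199 0.02967407 0.3729667  1.57845195 1.47542854]Traceback (most recent call last):
  File "<stdin>", line 4, in <module>
KeyError: 'case'
```

```bash
python3 - <<'E'
from h import *
cams,T=look();p=np.load('p.npy');print({n:{k:int(v.sum()) for k,v in T[n].items()} for n in T})
for n in cams:
    m=T[n].get('case',False)|T[n].get('cover',np.zeros((420,560),bool))
    print(n,[(t,int(np.abs(mask(cams[n],[world(x,p) for x in parts(t,0)])-m).sum())) for t in (0,.05,.1,.2)])
    T[n]={'all':m}
q,f=fit(cams,T,[*p[:3],0.03,0.],[0,1,2,3],wt={});print(q,f)
a=cv2.imread('pics/top0.png')[130:275,165:365];b=cams['top']['img'][130:275,165:365,::-1];d=cams['scene']['img'][140:285,210:410,::-1]
cv2.imwrite('pics/f.png',np.vstack([np.hstack([cv2.resize(x,(400,290),interpolation=cv2.INTER_CUBIC) for x in(a,b)]),cv2.resize(np.hstack([cv2.imread('pics/scene0.png')[140:285,210:410],d]),(800,290),interpolation=cv2.INTER_CUBIC)]))
E
```

```text
{'scene': {'case': 4731, 'cover': 3859, 'all': 4740}, 'top': {'case': 5146, 'cover': 5032, 'all': 5197}}
scene [(0, 160), (0.05, 220), (0.1, 303), (0.2, 443)]
top [(0, 271), (0.05, 256), (0.1, 245), (0.2, 228)]
[0.51638558 0.02937658 0.36495674 0.00463513 0.        ] 390.7803921568628
```

View pics/f.png

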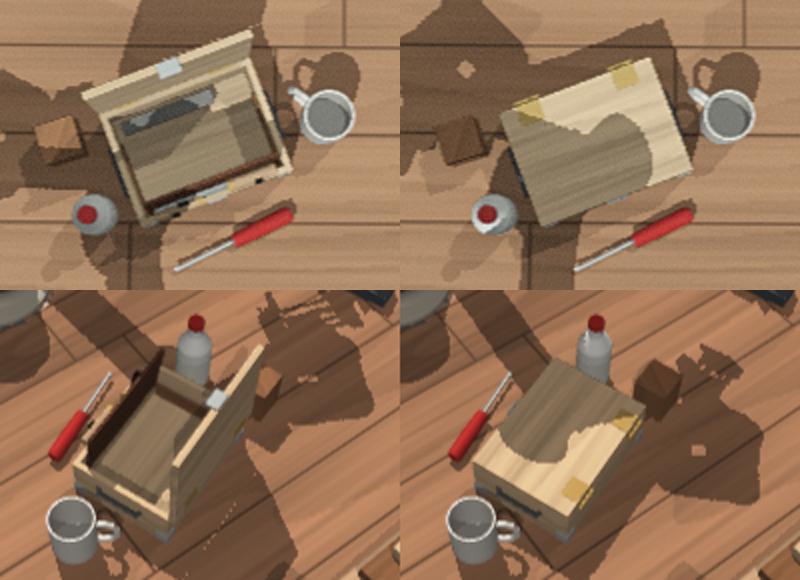

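The view shows the cover shut (top view px about 500-690, 58-228 in the right panel). The case, mug, glue, offcut and screwdriver stand where they did before, and the arm is clear. I'm handing in.

```bash
python3 -c "
from station import robot
print(robot.close_job())"
```

```text
the job is handed in; nothing more can be done
None
```

The flap is folded flat and the cover is fully shut, in that order and only by pushing. I handed the job in at about 29 s, with the arm clear of everything.

**Last checks:**
- **Flap:** it stopped at 50.7 mm against an expected 51 mm, with about 10 N of resistance. After retracting, the scene view put it at about 0.05 rad. The top view was blocked by the arm at that point and could not confirm it.
- **Cover:** it seated at 96.7 mm against an expected 97 mm, at 16.5 N. The image fit gave about 0.005 rad. The top camera alone cannot tell the last 0.2 rad.
- **Case and neighbours:** the case fit agrees with its starting pose to about 1.5 mm and 0.5°, within the noise of the fit. The mug, glue bottle, offcut and screwdriver look unmoved. I did not re-check the hammer or the plane, or the stone, which is now under the cover.

**What went wrong or disagreed:**
- **Height reading:** the reported tool height was about 39 mm too low. My first pass at the flap went over its top without touching it.
- **Bench touch:** I found the error by touching the bench with the closed fingertips. That touch went deeper than I meant and reached 67 N, under the 120 N wrist limit. It was the fingertips pressing, not the gripper body.

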